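# Load the gas sampler with tubes and close its cover

## Robot

A 7-joint arm with a two-finger parallel gripper is mounted at the origin on the work surface. World frame = base frame: x ahead of the robot, y to its left, z up, the work surface at z = 0. Lengths are in mm, angles in rad, forces in N, time in s.
With the tool pointing down it reaches from about 400 to 925 mm from the base axis. Payload 5.6 kg.
Tool frame: the origin (TCP) lies midway between the tips of the shut fingers; the grasp point (between the pads) lies 19 mm behind it; z points along the fingers, y is the line along which they close (so a half turn about z gives the same grasp; the last joint's range is limited). The gripper opens to 85 mm and grips with 20 to 120 N. Pads are 22 mm wide; open, the fingers measure 114 mm over their backs; the gripper's body (76 mm by 85 mm) begins 54 mm behind the grasp point. The pads swing forward as they close: fully open they stand 13 mm farther back than shut.
Start: joints at [-1.343, 0.468, -0.012, 1.603, 0.006, 1.071, -0.056], TCP at [173.917, 626.308, 231.29] pointing down, gripper open.
Joint ranges: [-2.53, 2.53], [-0.31, 2.02], [-1.57, 1.55], [0.28, 2.44], [-1.29, 4.43], [0.15, 1.84], [-2.92, 2.92]. Speed limits (rad/s): [2.57, 2.57, 3.14, 3.14, 3.14, 3.14, 3.14].

## Interface

Orientations are given as a 3x3 rotation matrix whose columns are the frame's x, y, z axes.
In Python, from plant import * gives the robot as it stands.
- The arm moves only by the shell command python3 -m inch 'ROWS' [OPENING] [FORCE]. ROWS is JSON, a list of rows, each a list of 2 entries, a list of its own where there are three numbers: the shift along the tool's x, y, z scaled (see below), then the turn, a rotation vector about the tool's x, y, z scaled (see below). A call has 1 to 5 rows; each row shifts and turns the commanded pose from where the row before left it, along the tool's axes as they then stand; what a row does not reach is not made up. The controller multiplies each number of a shift by 0.05 m and each number of a turn by 5 degrees. A row lasts 1/10 s, in which the tool goes at most 50 mm and 8.59 degrees, less where a joint would pass 70% of its speed; a pose out of reach is approached as far as the arm can. A call with a number of a shift or a turn outside -1 to 1 is refused whole. A call with a gripper value outside its range is refused whole. OPENING is the closure, from -1 (fully open) to 1 (shut), set as the call begins (- or left out, the last holds). The fingers move at their own pace and stop on an object; FORCE is the grip in N (left out, the last holds). Time passes only in rows, so rows that do not move let the fingers close. It gives the time, the measured TCP pose, the force, the opening and the grip force at its end, in the units of the state.
- observe(): the state, without advancing time (a new reading comes with each control period).
- snapshot(name): name is "side" or "top"; returns a dict with "image" (480x640x3 uint8, red, green, blue), "mtx" (3x3 intrinsics, pixels), "distortion" ([k1, k2, p1, p2, k3] as OpenCV has them; the pictures are not rectified), "rvec" (rotation vector, rad) and "tvec" (3), from world to camera coordinates, as OpenCV has them. Camera axes: x right, y down, z forward; pixel columns grow to the right and rows downward; lengths in mm; the calibration is good to about 2 mm. A picture is of the moment at which its call begins. There is no depth.
- finish_job(): hands the job in; it is judged then, once.
The state is a dict: "t": time; "q": joint angles; "qvel": joint speeds; "effort": joint torques, N m; "position": TCP position; "tool_rot": TCP orientation; "force": force on the tool from outside, world axes, zero at the start; "moment": the same for the moment, N m; "width": opening from 0.0 (shut) to 1.0 (fully open); "grasp_force": force on a finger pad.
Only numpy, scipy, OpenCV 4.12 (cv2) and the standard library are available. Lean on these libraries where they do the work, as an engineer would, in place of code of your own. Each camera call takes 0.05 s, during which the arm holds its last target. There are 200 camera calls.

## Task

Load the gas sampler for the next crater trip: lift its loose cover plate off the two pins and lay it flat on the cork pad, then move every sample tube from the white rack into a free well of the sampler, pushed fully home, and only then seat the cover back on both pins, flat on the rim. Keep the glass tubes upright all the time and leave the canister, the heater core and the vacuum flask alone.

Things in the scene. Friction and masses are not known exactly. Their poses are not given: they have to be found in the camera images.
- sampler: Gas sampler, fixed: grey open-topped housing, outside 250 (x) x 134 (y) x 120 mm tall, inside 200 x 110 mm. Inside, an aluminium block (top 60 mm above the counter) has four round wells 27 mm wide, 45 mm deep, 48 mm apart in a row along x. A steel pin stands on the rim in the middle of each end wall. Origin: centre of the underside; z up.
- pin0 (a point): Foot of one steel pin, on the rim (sampler x = -112.5 mm, y = 0, z = 120 mm). Pin: 10 mm in diameter, 22 mm tall, its upper 8 mm tapered.
- pin1 (a point): Foot of the other, equal pin (sampler x = +112.5 mm, y = 0, z = 120 mm).
- cover: Loose aluminium cover plate, 260 (x) x 144 (y) x 5 mm, about 0.4 kg, with a 15 mm pin hole at x = +/-112.5 mm, y = 0 and a black bridge handle on top. Origin: centre of the plate's underside; z up. At the start it lies on the sampler's rim, pins through its holes (origin 120 mm over the sampler's). Fits either way round.
- handle (a point): Middle of the cover's grip bar, 47 mm above the plate's underside: bar along the cover's x, 100 mm long, 18 mm wide (y), 16 mm high, on two legs at x = +/-42 mm; 34 mm free below it.
- rack: The tube rack, fixed: white block 210 (x) by 70 (y) by 50 mm tall, with four round holes 27 mm wide and 40 mm deep (floor 10 mm above the counter) in a row along x at x = -72, -24, 24, 72 mm. Origin: centre of the underside; z up.
- pad: The cork pad, fixed to the counter: 290 (x) by 190 (y) by 3 mm. Origin: centre of its underside (its top is 3 mm higher).
- tube1: A sample tube (absent in some starts): upright glass tube 24 mm in diameter with a black cap 30 mm in diameter over its top 30 mm; 100 mm tall in all, about 60 g, foot chamfered. Origin: centre of its foot; z along the tube to the cap. Starts in any one of the rack's holes.
- tube2: A sample tube (absent in some starts): upright glass tube 24 mm in diameter with a black cap 30 mm in diameter over its top 30 mm; 100 mm tall in all, about 60 g, foot chamfered. Origin: centre of its foot; z along the tube to the cap. Starts in any one of the rack's holes.
- tube3: A sample tube (absent in some starts): upright glass tube 24 mm in diameter with a black cap 30 mm in diameter over its top 30 mm; 100 mm tall in all, about 60 g, foot chamfered. Origin: centre of its foot; z along the tube to the cap. Starts in any one of the rack's holes.
- tube4: A sample tube (absent in some starts): upright glass tube 24 mm in diameter with a black cap 30 mm in diameter over its top 30 mm; 100 mm tall in all, about 60 g, foot chamfered. Origin: centre of its foot; z along the tube to the cap. Starts in any one of the rack's holes.
- well0 (a point): Centre of the floor of well 0 in the sampler (sampler x = -72 mm, y = 0), 15 mm above the counter, 45 mm below the mouth of the well; a tube is fully home with its origin here.
- well1 (a point): Centre of the floor of well 1 in the sampler (sampler x = -24 mm, y = 0), 15 mm above the counter, 45 mm below the mouth of the well; a tube is fully home with its origin here.
- well2 (a point): Centre of the floor of well 2 in the sampler (sampler x = 24 mm, y = 0), 15 mm above the counter, 45 mm below the mouth of the well; a tube is fully home with its origin here.
- well3 (a point): Centre of the floor of well 3 in the sampler (sampler x = 72 mm, y = 0), 15 mm above the counter, 45 mm below the mouth of the well; a tube is fully home with its origin here.
- canister: Bystander: galvanized sample canister, upright cylinder 94 mm across, 122 mm tall. Origin: centre of its foot. Leave alone.
- heater_core: Bystander: grey ribbed ceramic heater core, upright cylinder 72 mm across, 90 mm tall. Origin: centre of its foot. Leave alone.
- flask: Bystander: silvered vacuum flask, upright cylinder 84 mm across, 210 mm tall with a steel stopper. Origin: centre of its foot. Leave alone.

How it is judged (in metres and radians):
On the way, in this order (a step that is already met when the one before it is completed fails the run):
1. The cover lies flat on the cork pad, its centre within 50 mm of the pad's centre, let go and at rest (horizontal distance between cover and pad below 0.05 m and z of cover in the frame of pad below 0.01 m and contact force between cover and the fingers below 0.1 N and linear speed of cover below 0.03 m/s and angle between cover's own z axis and vertical below 0.06 rad), for 0.2 s.
2. With the cover still off (its centre more than 180 mm from the sampler's), every tube present stands fully home in a well of the sampler (foot within 4 mm of the well's floor), let go (((horizontal distance between tube1 and well0 below 0.006 m and z of tube1 in the frame of well0 below 0.004 m) or (horizontal distance between tube1 and well1 below 0.006 m and z of tube1 in the frame of well1 below 0.004 m) or (horizontal distance between tube1 and well2 below 0.006 m and z of tube1 in the frame of well2 below 0.004 m) or (horizontal distance between tube1 and well3 below 0.006 m and z of tube1 in the frame of well3 below 0.004 m)) and angle between each of tube1, tube2, tube3, tube4's own z axis and vertical below 0.12 rad and contact force between each of tube1, tube2, tube3, tube4 and the fingers below 0.1 N and linear speed of each of tube1, tube2, tube3, tube4 below 0.03 m/s and ((horizontal distance between tube2 and well0 below 0.006 m and z of tube2 in the frame of well0 below 0.004 m) or (horizontal distance between tube2 and well1 below 0.006 m and z of tube2 in the frame of well1 below 0.004 m) or (horizontal distance between tube2 and well2 below 0.006 m and z of tube2 in the frame of well2 below 0.004 m) or (horizontal distance between tube2 and well3 below 0.006 m and z of tube2 in the frame of well3 below 0.004 m)) and ((horizontal distance between tube3 and well0 below 0.006 m and z of tube3 in the frame of well0 below 0.004 m) or (horizontal distance between tube3 and well1 below 0.006 m and z of tube3 in the frame of well1 below 0.004 m) or (horizontal distance between tube3 and well2 below 0.006 m and z of tube3 in the frame of well2 below 0.004 m) or (horizontal distance between tube3 and well3 below 0.006 m and z of tube3 in the frame of well3 below 0.004 m)) and ((horizontal distance between tube4 and well0 below 0.006 m and z of tube4 in the frame of well0 below 0.004 m) or (horizontal distance between tube4 and well1 below 0.006 m and z of tube4 in the frame of well1 below 0.004 m) or (horizontal distance between tube4 and well2 below 0.006 m and z of tube4 in the frame of well2 below 0.004 m) or (horizontal distance between tube4 and well3 below 0.006 m and z of tube4 in the frame of well3 below 0.004 m)) and horizontal distance between cover and sampler above 0.18 m), for 0.2 s.
3. The cover is seated again on both pins, flat on the rim, and let go (horizontal distance between cover and sampler below 0.005 m and z of cover in the frame of sampler between 0.116 and 0.1235 m and angle between the x axis of cover and the x axis of sampler, either way round below 0.06 rad and contact force between cover and the fingers below 0.1 N and linear speed of cover below 0.03 m/s and angle between cover's own z axis and vertical below 0.06 rad), for 0.2 s.
At the end, for the whole second after the job is handed in: Every tube present stands upright in a well of the sampler, its foot within 4 mm of the well's floor; the cover lies flat on the sampler's rim with both pins through its holes (within 3 mm of fully down, centre within 5 mm of the sampler's); everything is let go and at rest (all of step 3 and ((horizontal distance between tube1 and well0 below 0.006 m and z of tube1 in the frame of well0 below 0.004 m) or (horizontal distance between tube1 and well1 below 0.006 m and z of tube1 in the frame of well1 below 0.004 m) or (horizontal distance between tube1 and well2 below 0.006 m and z of tube1 in the frame of well2 below 0.004 m) or (horizontal distance between tube1 and well3 below 0.006 m and z of tube1 in the frame of well3 below 0.004 m)) and angle between each of tube1, tube2, tube3, tube4's own z axis and vertical below 0.12 rad and contact force between each of tube1, tube2, tube3, tube4 and the fingers below 0.1 N and linear speed of each of tube1, tube2, tube3, tube4 below 0.03 m/s and ((horizontal distance between tube2 and well0 below 0.006 m and z of tube2 in the frame of well0 below 0.004 m) or (horizontal distance between tube2 and well1 below 0.006 m and z of tube2 in the frame of well1 below 0.004 m) or (horizontal distance between tube2 and well2 below 0.006 m and z of tube2 in the frame of well2 below 0.004 m) or (horizontal distance between tube2 and well3 below 0.006 m and z of tube2 in the frame of well3 below 0.004 m)) and ((horizontal distance between tube3 and well0 below 0.006 m and z of tube3 in the frame of well0 below 0.004 m) or (horizontal distance between tube3 and well1 below 0.006 m and z of tube3 in the frame of well1 below 0.004 m) or (horizontal distance between tube3 and well2 below 0.006 m and z of tube3 in the frame of well2 below 0.004 m) or (horizontal distance between tube3 and well3 below 0.006 m and z of tube3 in the frame of well3 below 0.004 m)) and ((horizontal distance between tube4 and well0 below 0.006 m and z of tube4 in the frame of well0 below 0.004 m) or (horizontal distance between tube4 and well1 below 0.006 m and z of tube4 in the frame of well1 below 0.004 m) or (horizontal distance between tube4 and well2 below 0.006 m and z of tube4 in the frame of well2 below 0.004 m) or (horizontal distance between tube4 and well3 below 0.006 m and z of tube4 in the frame of well3 below 0.004 m))); the robot touches nothing.
It fails at once if A sample tube is tipped by more than 45 degrees (angle between any of tube1, tube2, tube3, tube4's own z axis and vertical above 0.785 rad).
It fails at once if The canister, the heater core or the vacuum flask is pushed more than 25 mm or tipped by more than 15 degrees (distance of any of canister, heater_core, flask from where it was at the start of the episode above 0.025 m or angle between any of canister, heater_core, flask's own z axis and vertical above 0.26 rad).
Of tube1, tube2, tube3, tube4 only 2 to 4 are there at a start; the rules pass over those that are not, and their reading is None.
At some moment in a run one of cover may be knocked a few centimetres aside while the robot is not near it.
It also fails if it takes over 210 s, if anything falls off the work surface, if the arm or the gripper's body presses on something with over 40 N, if the wrist force passes 120 N, or if a joint passes its speed limit or range.

## Working session

There is one attempt and no reset: what is moved stays moved. The work goes in short steps, Python scripts to look and compute and a shell command to move; the robot and the scene stay as the last step left them, time stands still between calls to the robot, and variables do not carry over. Pictures are saved under pics/ and viewed, at most 14 in all, crops included, and the job is handed in when it is done.

```bash
ls; mkdir -p pics
python3 - <<'E'
from plant import *
import cv2,numpy as np
s=observe(); print(s['t'],s['position'],s['tool_rot'],s['width'])
for n in("top","side"):
    d=snapshot(n); cv2.imwrite(f'pics/{n}0.png',d['image'][:,:,::-1]); print(n,{k:np.round(v,4).tolist() for k,v in d.items() if k!='image'})
E
```

```text
pics
0.0 [173.79139854 625.7409577  230.33071038] [[-9.63542773e-01  2.67554118e-01 -3.45210979e-04]
 [ 2.67554305e-01  9.63541165e-01 -1.76556900e-03]
 [-1.39760268e-04 -1.79356393e-03 -9.99998382e-01]] 0.9944869504565318
top {'mtx': [[462.3816, 0.0, 314.0935], [0.0, 462.3816, 243.1626], [0.0, 0.0, 1.0]], 'distortion': [-0.0284, 0.0, 0.0, 0.0, 0.0], 'rvec': [2.1592, -2.1006, 0.2134], 'tvec': [-33.5592, 596.3748, 1056.3222]}
side {'mtx': [[496.1113, 0.0, 323.5149], [0.0, 496.1113, 244.7433], [0.0, 0.0, 1.0]], 'distortion': [-0.057, 0.0, 0.0, 0.0, 0.0], 'rvec': [0.4078, 2.6387, -1.3463], 'tvec': [571.6299, 4.4401, 1381.403]}
```

View pics/top0.png

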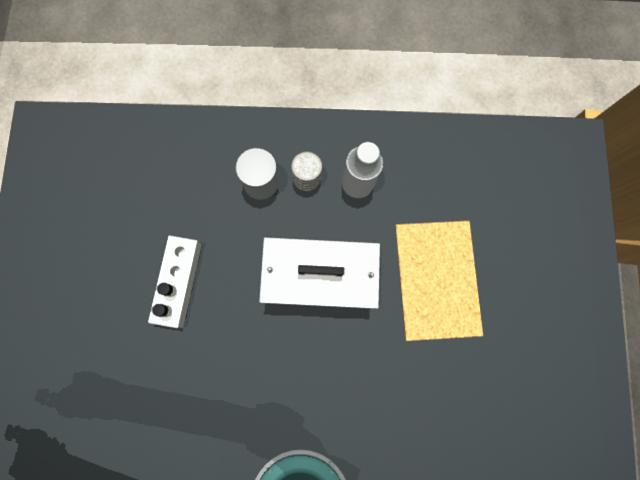

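View pics/side0.png

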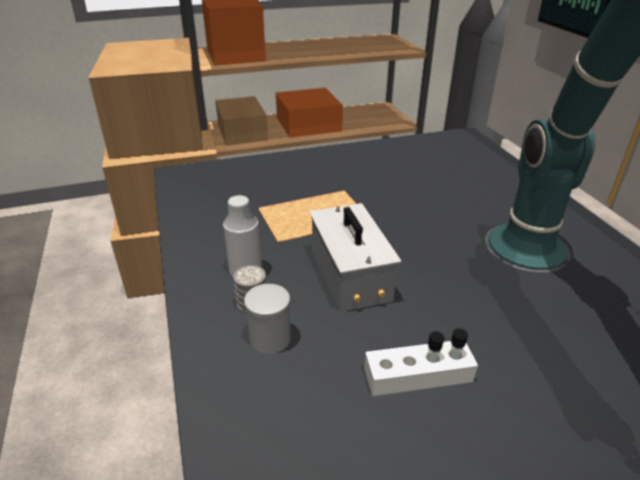

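The top view shows the rack with two tubes (caps near (165,289) and (161,310)), the cover with its handle near (321,270) and pins near (270,270) and (371,275), and the pad near (440,280). The bystanders are at (257,170), (307,168) and (362,165). The side view agrees: two tubes, at the rack's end nearest the robot.

```bash
cat > h.py <<'E'
from plant import *
import cv2,numpy as np
def plane(d,uv,z):
    uv=np.asarray(uv,float).reshape(-1,1,2)
    n=cv2.undistortPoints(uv,d['mtx'],d['distortion']).reshape(-1,2)
    R=cv2.Rodrigues(np.array(d['rvec'],float))[0]; t=np.array(d['tvec'],float).ravel()
    c=-R.T@t; r=np.c_[n,np.ones(len(n))]@R
    return c[:2]+r[:,:2]*((z-c[2])/r[:,2])[:,None]
def proj(d,P):
    return cv2.projectPoints(np.array(P,float).reshape(-1,1,3),d['rvec'],d['tvec'],d['mtx'],d['distortion'])[0].reshape(-1,2)
def rect(d,mask,z,seed):
    """rectangle (centre, size, long-axis angle deg) of the mask blob holding/near seed, on plane z"""
    cs=cv2.findContours(mask.astype(np.uint8),cv2.RETR_EXTERNAL,cv2.CHAIN_APPROX_NONE)[0]
    c=max(cs,key=lambda c:(cv2.pointPolygonTest(c,seed,True)>-3)*cv2.contourArea(c))
    c=cv2.convexHull(plane(d,c[:,0],z).astype(np.float32))
    (cx,cy),(w,h),a=cv2.minAreaRect(c)
    if w<h: w,h,a=h,w,a+90
    return np.round([cx,cy,w,h,(a+90)%180-90],1)
def blob(d,mask,seed,r=9):
    m=np.zeros(mask.shape,np.uint8); cv2.circle(m,seed,r,1,-1); v,u=np.nonzero(m*mask); return np.array([u.mean(),v.mean()]),len(u)
E
python3 - <<'E'
from h import *
d=snapshot('top'); im=d['image'].astype(int); g=im.min(2); 
print([im[v,u].tolist() for u,v in[(300,250),(350,300),(190,245),(160,320),(188,280),(440,280),(270,270),(371,275)]])
for th in(180,200,220):
    m=g>th; print(th,rect(d,m,125,(300,250)),rect(d,m,50,(190,245)))
print('pad',rect(d,(im[:,:,0]-im[:,:,2]>50)&(im[:,:,0]>150),3,(440,280)))
dark=g<60
c,n=blob(d,dark,(321,271),30);print('handle',n,plane(d,c,55))
for s in[(165,289),(161,310)]:
    c,n=blob(d,dark,s,10);print('cap',c,n,plane(d,c,110),plane(d,c,95))
for s,z in[((257,167),122),((307,160),90),((367,153),210)]:print(plane(d,s,z))
E
```

```text
[[252, 253, 253], [252, 253, 253], [252, 253, 253], [252, 253, 254], [154, 158, 155], [250, 217, 128], [111, 114, 110], [151, 154, 150]]
180 [518.8 -31.3 261.6 145.3  88.7] [498.1 316.8 211.5  71.1  -8.5]
200 [518.8 -31.2 260.9 145.1  88.7] [498.1 316.8 210.6  70.6  -8.5]
220 [518.7 -31.3 260.4 144.1  88.7] [498.2 316.8 209.1  70.   -8.5]
pad [ 525.4 -330.4  292.7  192.4    4.7]
handle 143 [[531.97951    -37.67026823]]
cap [165.11111111 288.73737374] 99 [[473.3411475  314.38044291]] [[474.52672631 318.98781752]]
cap [160.11320755 309.79245283] 106 [[426.33847879 321.60269382]] [[426.84528621 326.31436585]]
[[761.23517328 121.28581119]]
[[794.27858629   5.67013128]]
[[ 768.71046394 -124.07492558]]
```

```bash
cat >> h.py <<'E'
def go(x,y,z,head=None):
    """print shift/turn in row units (total) to reach TCP x,y,z, after turn so that tool y heads at head deg (tool down)"""
    s=observe(); R=np.array(s['tool_rot']); p=np.array(s['position'])
    h=np.degrees(np.arctan2(R[1,1],R[0,1])); hd=h if head is None else head
    dt=-((hd-h+180)%360-180)
    a=np.radians(hd); Rd=np.array([[-np.sin(a),np.cos(a),0],[np.cos(a),np.sin(a),0],[0,0,-1]]).T
    Rd=np.c_[[np.sin(-a),np.cos(a),0],[np.cos(a),np.sin(a),0],[0,0,-1]]; Rd[:,0]=np.cross(Rd[:,1],Rd[:,2])
    e=cv2.Rodrigues(R.T@Rd)[0].ravel(); 
    print('t%.1f'%s['t'],'pos',p.round(1),'head %.2f'%h,'tilt',R[:2,2].round(4),'F',np.round(s['force'],1),'w %.3f'%s['width'],'gf %.1f'%s['grasp_force'],'q7 %.2f'%s['q'][6])
    print('  turn units',(np.degrees(e)/5).round(3),' shift units (after turn)',((Rd.T@(np.array([x,y,z])-p))/50).round(3))
E
python3 -m inch '[[[0,0,0],[0,0,1]],[[0,0,0],[0,0,1]],[[0,0,0],[0,0,1]],[[0,0,0],[0,0,1]],[[0,0,0],[0,0,1]]]' -1 40
python3 -m inch '[[[0,0,0],[0,0,1]],[[0,0,0],[0,0,1]],[[0,0,0],[0,0,1]],[[0,0,0],[0,0,1]],[[0,0,0],[0,0,1]]]'
python3 -m inch '[[[0,0,0],[0,0,1]],[[0,0,0],[0,0,1]],[[0,0,0],[0,0,1]],[[0,0,0],[0,0,1]],[[0,0,0],[0,0,1]]]'
python3 - <<'E'
from h import *
go(518.8,-31.3,230,-1.3)
d=snapshot('top'); im=d['image'].astype(int); g=im.min(2)
v,u=np.nonzero(g[262:282,290:352]<45); print('bar',plane(d,[u.min()+290,v.mean()+262],175),plane(d,[u.max()+290,v.mean()+262],175),u.min()+290,u.max()+290,v.min()+262,v.max()+262)
for sd in[(270,270),(371,275)]:
    c,n=blob(d,g<235,sd,5); print('pin',c,n,plane(d,c,135))
s=snapshot('side'); gs=s['image'].astype(int).min(2)
for th in(150,180,200): print(rect(s,gs>th,125,(330,215)),rect(s,gs>th,50,(385,355)))
a=np.radians(88.7); e=np.array([np.cos(a),np.sin(a)]);f=np.array([-e[1],e[0]]);c=np.array([518.8,-31.3])
P=[np.r_[c+i*130*e+j*72*f,125] for i,j in((-1,-1),(-1,1),(1,1),(1,-1))]; print(proj(s,P).round(0).tolist())
E
```

```text
t: 0.65
position: [173.8, 626.1, 230.9]
tool_rot: [[-0.758, 0.652, -0.0], [0.652, 0.758, -0.001], [-0.0, -0.001, -1.0]]
force: [-0.3, 0.3, 0.4]
width: 1.002
grasp_force: 0.0
t: 1.15
position: [173.8, 626.1, 230.9]
tool_rot: [[-0.411, 0.912, -0.0], [0.912, 0.411, -0.001], [-0.001, -0.0, -1.0]]
force: [0.4, -0.5, -0.5]
width: 0.999
grasp_force: 0.0
t: 1.65
position: [173.8, 626.1, 230.9]
tool_rot: [[0.013, 1.0, -0.0], [1.0, -0.013, -0.001], [-0.001, -0.0, -1.0]]
force: [0.2, -0.4, 1.0]
width: 0.998
grasp_force: 0.0
t1.6 pos [173.8 626.1 230.9] head -0.72 tilt [-0.0002 -0.0008] F [ 0.2 -0.4  1. ] w 0.998 gf 0.0 q7 -1.25
  turn units [-0.002  0.009  0.116]  shift units (after turn) [-12.987   7.197   0.017]
bar [[508.7848248   14.46386564]] [[511.26907245 -74.48352198]] 299 341 272 275
pin [269.61111111 269.55555556] 36 [[520.12642919  80.2638477 ]]
pin [370.62162162 274.75675676] 37 [[ 514.8197157  -142.88230484]]
[519.8 -34.7 266.2 146.8  88.7] [499.9 315.8 213.1  74.3  -8.4]
[520.  -33.4 260.6 143.7  88.7] [499.8 315.4 211.1  71.9  -8.2]
[520.1 -32.8 256.3 140.9  88.8] [499.6 315.5 210.2  70.3  -8.3]
[[309.0, 211.0], [362.0, 203.0], [402.0, 261.0], [341.0, 272.0]]
```

```bash
python3 -m inch '[[[-0.9,0.5,0],[0,0,0.12]],[[-0.9,0.5,0],[0,0,0]],[[-0.9,0.5,0],[0,0,0]],[[-0.9,0.5,0],[0,0,0]],[[-0.9,0.5,0],[0,0,0]]]' >/dev/null
python3 -m inch '[[[-0.9,0.5,0],[0,0,0]],[[-0.9,0.5,0],[0,0,0]],[[-0.9,0.5,0],[0,0,0]],[[-0.9,0.5,0],[0,0,0]],[[-0.9,0.5,0],[0,0,0]]]'>/dev/null
python3 -m inch '[[[-0.9,0.5,0],[0,0,0]],[[-0.9,0.5,0],[0,0,0]],[[-0.9,0.5,0],[0,0,0]],[[-0.9,0.5,0],[0,0,0]],[[0,0,0],[0,0,0]]]'
python3 - <<'E'
from h import *
go(519.4,-32.3,146,-1.3)
E
```

```text
t: 3.25
position: [504.5, 0.8, 232.0]
tool_rot: [[0.028, 1.0, 0.003], [1.0, -0.028, -0.004], [-0.004, 0.003, -1.0]]
force: [-0.5, 0.1, 0.7]
width: 1.0
grasp_force: 0.0
t3.2 pos [504.5   0.8 232. ] head -1.61 tilt [ 0.0029 -0.0036] F [-0.5  0.1  0.7] w 1.000 gf 0.0 q7 0.09
  turn units [ 0.035  0.04  -0.062]  shift units (after turn) [-0.656  0.313  1.719]
```

```bash
python3 -m inch '[[[-0.33,0.15,0],[0.035,0.04,-0.06]],[[-0.33,0.16,0.3],[0,0,0]],[[0,0,0.5],[0,0,0]],[[0,0,0.5],[0,0,0]],[[0,0,0.4],[0,0,0]]]' >/dev/null
python3 -m inch '[[[0,0,0],[0,0,0]],[[0,0,0],[0,0,0]],[[0,0,0],[0,0,0]]]' >/dev/null
python3 - <<'E'
from h import *
go(519.4,-32.3,146,-1.3)
for n in('top','side'):
    d=snapshot(n); cv2.imwrite(f'pics/{n}1.png',d['image'][:,:,::-1])
E
```

```text
t4.0 pos [517.8 -24.7 147.4] head -0.77 tilt [-0.001   0.0039] F [-0.9  0.2 -0.8] w 0.999 gf 0.0 q7 0.29
  turn units [-0.012 -0.044  0.106]  shift units (after turn) [-0.151  0.035  0.027]
```

Run:
```python
import cv2,numpy as np
a=cv2.imread('pics/side1.png')[130:330,240:440]; b=cv2.imread('pics/top1.png')[200:400,220:420]
cv2.imwrite('pics/c1.png',cv2.resize(np.hstack([a,b]),(800,400),interpolation=cv2.INTER_CUBIC))
```

```text
(no output)
```

View pics/c1.png

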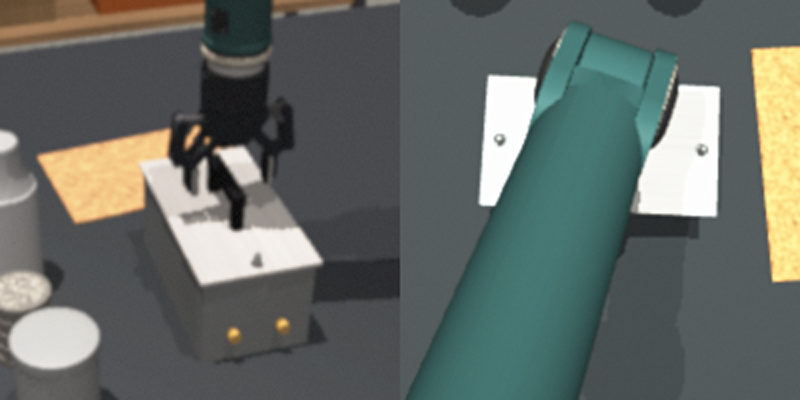

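The fingers straddle the bar, and the pins and cover are clear in both crops. I'll trim the pose and then close.

```bash
python3 -m inch '[[[-0.15,0.03,0],[0,0,0.1]],[[0,0,0],[0,0,0]],[[0,0,0],[0,0,0]],[[0,0,0],[0,0,0]]]' >/dev/null
python3 - <<'E'
from h import *
go(519.4,-32.3,146,-1.3)
E
python3 -m inch '[[[0,0,0],[0,0,0]],[[0,0,0],[0,0,0]],[[0,0,0],[0,0,0]],[[0,0,0],[0,0,0]],[[0,0,0],[0,0,0]]]' 1 80 >/dev/null
python3 -m inch '[[[0,0,0],[0,0,0]],[[0,0,0],[0,0,0]],[[0,0,0],[0,0,0]],[[0,0,0],[0,0,0]],[[0,0,0],[0,0,0]]]' >/dev/null
python3 - <<'E'
from h import *
go(519.4,-32.3,146,-1.3)
E
```

```text
t4.5 pos [518.4 -32.4 146.2] head -1.33 tilt [-0.0029  0.0036] F [ 0.6 -0.   0.1] w 0.996 gf 0.0 q7 0.29
  turn units [-0.034 -0.041 -0.006]  shift units (after turn) [0.003 0.02  0.005]
t5.5 pos [518.9 -32.4 146.5] head -1.32 tilt [-0.0017  0.0036] F [ 1.2 -0.4  4.4] w 0.194 gf 79.3 q7 0.29
  turn units [-0.021 -0.041 -0.004]  shift units (after turn) [0.002 0.009 0.01 ]
```

```bash
python3 -m inch '[[[0,0,-0.2],[0,0,0]],[[0,0,-0.3],[0,0,0]],[[0,0,-0.4],[0,0,0]],[[0,0,-0.4],[0,0,0]],[[0,0,-0.4],[0,0,0]]]' 
python3 -m inch '[[[-0.3,0,0],[0,0,0]],[[-0.5,0,0],[0,0,0]],[[-0.6,0,0],[0,0,0]],[[-0.6,0,0],[0,0,0]],[[-0.6,0,0],[0,0,0]]]' >/dev/null
python3 -m inch '[[[-0.6,0,0],[0,0,0]],[[-0.6,0,0],[0,0,0]],[[-0.6,0,0],[0,0,0]],[[-0.6,0,0],[0,0,0]],[[-0.6,0,0],[0,0,0]]]' >/dev/null
python3 -m inch '[[[-0.4,0,0],[0,0,0]],[[0,0,0],[0,0,0]],[[0,0,0],[0,0,0]],[[0,0,0],[0,0,0]]]' >/dev/null
python3 - <<'E'
from h import *
go(526,-333,29.5,-1.3)
d=snapshot('side'); cv2.imwrite('pics/side2.png',d['image'][:,:,::-1])
E
```

```text
t: 6.05
position: [516.9, -32.8, 232.0]
tool_rot: [[0.023, 1.0, -0.006], [1.0, -0.023, 0.004], [0.003, -0.006, -1.0]]
force: [-0.5, 1.1, -5.1]
width: 0.198
grasp_force: 78.9
t7.5 pos [ 511.5 -331.   229.9] head -1.25 tilt [-0.0042  0.0054] F [ 0.1  0.3 -5. ] w 0.196 gf 79.0 q7 0.81
  turn units [-0.05  -0.061  0.01 ]  shift units (after turn) [-0.034  0.291  4.008]
```

View pics/side2.png

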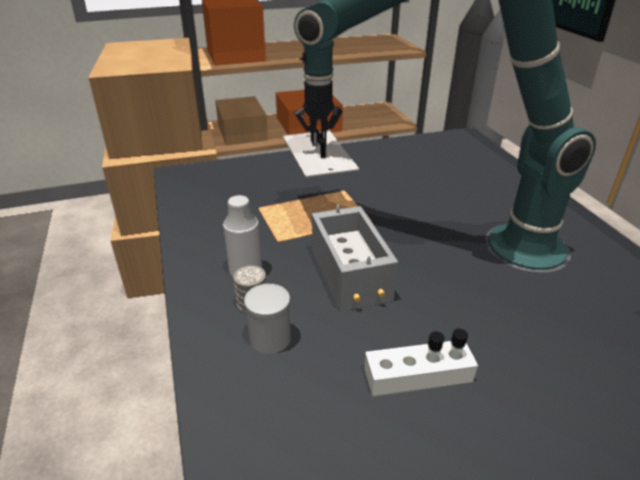

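The cover is off and held level near (320,150). The sampler is open and two wells are visible. Now I'll lower it onto the pad.

```bash
python3 -m inch '[[[0,0.29,0.5],[-0.05,-0.06,0]],[[0,0,0.8],[0,0,0]],[[0,0,0.8],[0,0,0]],[[0,0,0.8],[0,0,0]],[[0,0,0.5],[0,0,0]]]' >/dev/null
python3 -m inch '[[[0,0,0.2],[0,0,0]],[[0,0,0.1],[0,0,0]],[[0,0,0],[0,0,0]],[[0,0,0],[0,0,0]]]' >/dev/null
python3 - <<'E'
from h import *
go(526,-333,29.5,-1.3)
E
```

```text
t8.4 pos [ 527.5 -333.6   46.7] head -1.30 tilt [ 0.0037 -0.003 ] F [-0.2  0.  -5.9] w 0.192 gf 78.9 q7 0.94
  turn units [ 0.043  0.033 -0.   ]  shift units (after turn) [ 0.012 -0.029  0.344]
```

```bash
python3 -m inch '[[[0,0,0.2],[0.04,0.03,0]],[[0,0,0.08],[0,0,0]],[[0,0,0.04],[0,0,0]],[[0,0,0],[0,0,0]],[[0,0,0],[0,0,0]]]'
python3 -m inch '[[[0,0,0.03],[0,0,0]],[[0,0,0],[0,0,0]],[[0,0,0],[0,0,0]]]'
python3 - <<'E'
from h import *
go(526,-333,29.5,-1.3)
E
```

```text
t: 8.9
position: [526.3, -332.8, 29.6]
tool_rot: [[0.023, 1.0, -0.002], [1.0, -0.023, 0.002], [0.002, -0.002, -1.0]]
force: [-2.2, 2.9, 3.2]
width: 0.196
grasp_force: 80.2
t: 9.2
position: [526.3, -332.8, 29.5]
tool_rot: [[0.023, 1.0, -0.002], [1.0, -0.023, 0.003], [0.003, -0.002, -1.0]]
force: [-6.2, 5.8, 14.9]
width: 0.197
grasp_force: 81.9
t9.2 pos [ 526.3 -332.8   29.5] head -1.32 tilt [-0.0016  0.0028] F [-6.2  5.8 14.9] w 0.197 gf 81.9 q7 0.96
  turn units [-0.019 -0.031 -0.004]  shift units (after turn) [-0.004 -0.007  0.001]
```

```bash
python3 -m inch '[[[0,0,0],[0,0,0]],[[0,0,0],[0,0,0]],[[0,0,0],[0,0,0]],[[0,0,0],[0,0,0]],[[0,0,0],[0,0,0]]]' -1
python3 -m inch '[[[0,0,-0.2],[0,0,0]],[[0,0,-0.5],[0,0,0]],[[0,0,-0.9],[0,0,0]],[[0,0,-0.9],[0,0,0]],[[0,0,-0.9],[0,0,0]]]' >/dev/null
python3 -m inch '[[[0,0,-0.9],[0,0,0]],[[0.5,0,0],[0,0,0]],[[0.9,0,0],[0,0,0]],[[0.9,0,0],[0,0,0]],[[0.9,0,0],[0,0,0]]]' >/dev/null
python3 -m inch '[[[0.9,0,0],[0,0,0]],[[0.9,0,0],[0,0,0]],[[0.9,0,0],[0,0,0]],[[0.9,0,0],[0,0,0]],[[0.9,0,0],[0,0,0]]]' >/dev/null
python3 -m inch '[[[0.9,0,0],[0,0,0]],[[0.9,0,0],[0,0,0]],[[0.9,0,0],[0,0,0]],[[0.9,0,0],[0,0,0]],[[0.9,0,0],[0,0,0]]]' >/dev/null
python3 -m inch '[[[0,0,0],[0,0,-1]],[[0,0,0],[0,0,-1]],[[0,0,0],[0,0,-1]],[[0,0,0],[0,0,-1]],[[0,0,0],[0,0,-1]]]' >/dev/null
python3 -m inch '[[[0,0,0],[0,0,-1]],[[0,0,0],[0,0,-1]],[[0,0,0],[0,0,-1]],[[0,0,0],[0,0,-1]],[[0,0,0],[0,0,-1]]]' >/dev/null
python3 -m inch '[[[0,0,0],[0,0,-1]],[[0,0,0],[0,0,-1]],[[0,0,0],[0,0,-1]],[[0,0,0],[0,0,-1]],[[0,0,0],[0,0,-1]]]' >/dev/null
python3 - <<'E'
from h import *
go(475.2,319.6,160,81.6)
d=snapshot('top'); im=d['image'].astype(int); g=im.min(2); cv2.imwrite('pics/top2.png',d['image'][:,:,::-1])
s=snapshot('side'); gs=s['image'].astype(int).min(2); cv2.imwrite('pics/side3.png',s['image'][:,:,::-1])
print('cover',rect(d,g>200,8,(420,255)))
E
```

```text
t: 9.7
position: [526.4, -333.3, 27.5]
tool_rot: [[0.023, 1.0, -0.002], [1.0, -0.023, 0.001], [0.001, -0.002, -1.0]]
force: [1.5, -0.1, -0.5]
width: 0.998
grasp_force: 0.0
t13.2 pos [541.  276.1 243.9] head 73.85 tilt [-0.0014  0.0009] F [0.1 0.2 0.1] w 1.000 gf 0.0 q7 0.89
  turn units [ 0.007 -0.018 -1.55 ]  shift units (after turn) [1.429 0.668 1.677]
cover [ 525.3 -331.8  260.5  145.6   88.6]
```

View pics/top2.png

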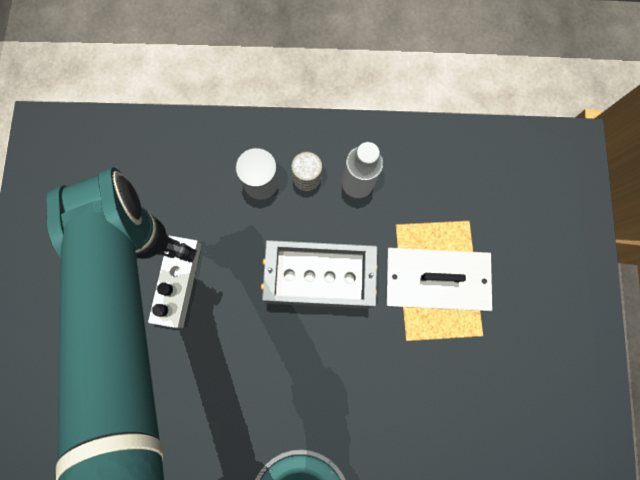

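The cover lies on the pad, its handle at (442,277). The sampler is open with empty wells at (290,275), (310,276), (330,277) and (350,278), and its pins are at (270,269) and (370,275). The rack is unchanged.

Run:
```python
from h import *
d=snapshot('top'); im=d['image'].astype(int); g=im.min(2)
s=snapshot('side'); gs=s['image'].astype(int).min(2)
W=[]
for sd in[(290,275),(310,276),(330,277),(350,278)]:
    for th in(200,225):
        c,n=blob(d,g<th,sd,8); w=plane(d,c,60)[0]; print(th,c.round(1),n,w.round(1))
    W.append(w)
W=np.array(W); print('mean',W.mean(0),'head',np.degrees(np.arctan2(*(W[0]-W[3])[::-1])))
for th in(90,110,130): print('rim',rect(d,g>th,120,(300,244)))
# side view of rack holes/rim
for th in(90,110,130):print('side rim',rect(s,gs>th,120,(355,270)))
# predicted well mouths & rack holes & caps in both views
a=np.radians(88.7);e=np.array([np.cos(a),np.sin(a)])
for cc in([518.8,-31.3],[519.4,-32.3]):
    P=[np.r_[np.array(cc)+k*e,60] for k in(72,24,-24,-72)]; print(proj(d,P).round(1).tolist(),proj(s,P).round(1).tolist())
print(gs[225:275,340:344].T.tolist()[0][::3])
v=np.vstack([cv2.resize(s['image'][200:280,300:410],(770,560),interpolation=cv2.INTER_CUBIC)])
cv2.imwrite('pics/c2.png',v[:,:,::-1])
```

```text
200 [288.5 271.9] 57 [525.4  41.6]
225 [288.6 272. ] 67 [525.2  41.3]
200 [309.1 272.9] 56 [524.4  -7.1]
225 [309.3 273.2] 69 [523.7  -7.6]
200 [329.9 274. ] 56 [523.2 -56.4]
225 [329.8 274.2] 67 [522.6 -56.3]
200 [350.2 275.2] 62 [ 521.7 -104.5]
225 [350.2 275.3] 69 [ 521.3 -104.7]
mean [523.21802967 -31.79308018] head 88.47001175226741
rim [519.1 -31.4 255.  138.2  88.7]
rim [519.1 -31.2 253.6 136.9  88.7]
rim [518.9 -30.8 252.5 136.3  88.7]
side rim [577.5 -92.8 383.1 262.8 -89.2]
side rim [577.7 -92.7 377.7 259.5 -89.2]
side rim [577.9 -93.  372.  256.3  89.6]
[[288.8, 274.0], [309.1, 275.0], [329.4, 276.0], [349.6, 277.0]] [[361.1, 273.2], [354.4, 261.3], [348.0, 250.2], [342.1, 239.6]]
[[289.3, 273.7], [309.5, 274.8], [329.8, 275.8], [350.0, 276.8]] [[360.7, 273.0], [354.0, 261.1], [347.7, 250.0], [341.7, 239.4]]
[85, 83, 82, 214, 173, 100, 205, 229, 229, 231, 230, 219, 190, 187, 177, 116, 79]
```

View pics/c2.png

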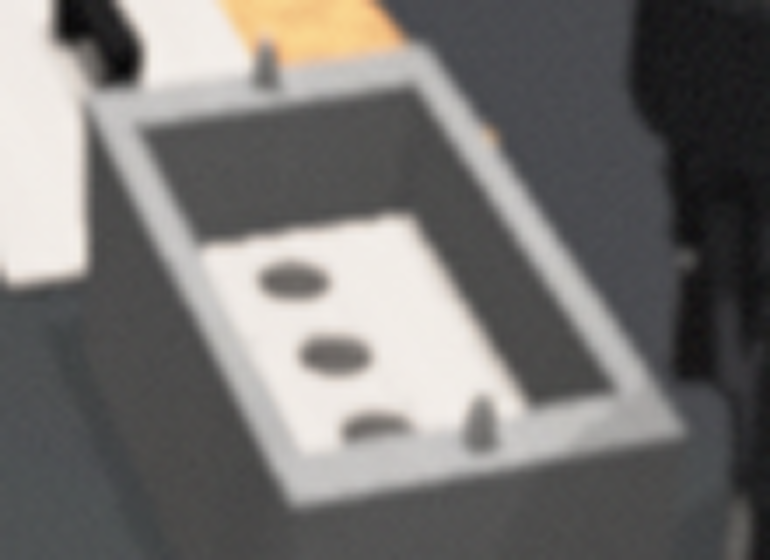

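Rim, wells and cover agree on the sampler: centre about (519.1, -31.8), heading 88.6°. The rack is at (498.9, 316.1), -8.4°. Next is the tube in the -24 hole.

```bash
python3 -m inch '[[[0,0,0],[0,0,-0.8]],[[0,0,0],[0,0,-0.75]],[[0.7,0.33,0.4],[0,0,0]],[[0.73,0.34,0.6],[0,0,0]],[[0,0,0.6],[0,0,0]]]' >/dev/null
python3 -m inch '[[[0,0,0],[0,0,0]],[[0,0,0],[0,0,0]],[[0,0,0],[0,0,0]],[[0,0,0],[0,0,0]]]'>/dev/null
python3 - <<'E'
from h import *
go(475.2,319.6,76,81.6)
E
```

```text
t14.3 pos [476.8 320.2 165.1] head 81.32 tilt [0.0004 0.0025] F [ 0.3 -0.7  0.4] w 1.004 gf 0.0 q7 0.89
  turn units [ 0.029  0.001 -0.056]  shift units (after turn) [ 0.03  -0.015  1.783]
```

```bash
python3 -m inch '[[[0.03,-0.015,0.3],[0.02,0,-0.05]],[[0,0,0.4],[0,0,0]],[[0,0,0.4],[0,0,0]],[[0,0,0.4],[0,0,0]],[[0,0,0.28],[0,0,0]]]' >/dev/null
python3 -m inch '[[[0,0,0],[0,0,0]],[[0,0,0],[0,0,0]],[[0,0,0],[0,0,0]],[[0,0,0],[0,0,0]]]'>/dev/null
python3 - <<'E'
from h import *
go(475.2,319.6,76,81.6)
d=snapshot('side'); cv2.imwrite('pics/c3.png',cv2.resize(d['image'][290:400,350:490],(800,600),interpolation=cv2.INTER_CUBIC)[:,:,::-1])
E
```

```text
t15.2 pos [473.9 320.2  75.4] head 81.68 tilt [-0.001   0.0004] F [ 0.2 -0.5  1.3] w 0.998 gf 0.0 q7 0.93
  turn units [ 0.003 -0.012  0.016]  shift units (after turn) [-0.027 -0.008 -0.012]
```

View pics/c3.png

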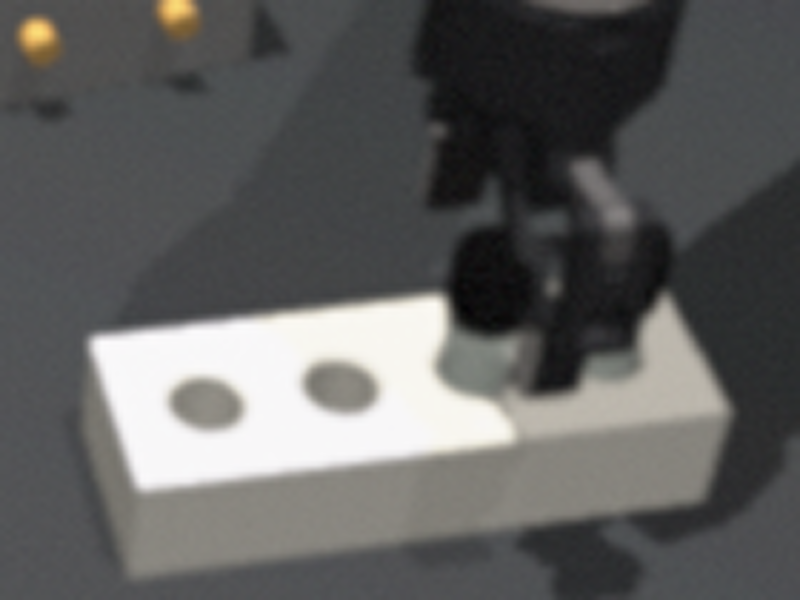

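Run:
```python
from h import *
s=snapshot('side'); o=observe(); p=np.array(o['position']);R=np.array(o['tool_rot'])
def cr(P): return ((proj(s,P)-[350,290]+.5)*[800/140,600/110]-.5).round(0).tolist()
print('finger tip outer/inner, x+-11',cr([p+R@np.array([x,y,-13]) for y in(57,43) for x in(-11,11)]))
print('tubes top', cr([[475.2,319.6,110],[427.7,326.6,110],[475.2,319.6,80],[427.7,326.6,80]]))
print('holes',cr([[522.7,312.6,50],[570.1,305.6,50]]))
```

```text
finger tip outer/inner, x+-11 [[524.0, 423.0], [588.0, 414.0], [509.0, 392.0], [572.0, 383.0]]
tubes top [[501.0, 253.0], [635.0, 237.0], [488.0, 312.0], [620.0, 296.0]]
holes [[344.0, 385.0], [210.0, 401.0]]
```

The near finger's projection matches the picture, and the first cap sits between the pads. I'll trim by 1 mm, grip and lift.

```bash
python3 -m inch '[[[-0.02,0,0],[0,0,0]],[[0,0,0],[0,0,0]],[[0,0,0],[0,0,0]]]'>/dev/null
python3 -m inch '[[[0,0,0],[0,0,0]],[[0,0,0],[0,0,0]],[[0,0,0],[0,0,0]],[[0,0,0],[0,0,0]],[[0,0,0],[0,0,0]]]' 1 30
python3 -m inch '[[[0,0,0],[0,0,0]],[[0,0,0],[0,0,0]],[[0,0,0],[0,0,0]]]'
python3 -m inch '[[[0,0,-0.2],[0,0,0]],[[0,0,-0.4],[0,0,0]],[[0,0,-0.5],[0,0,0]],[[0,0,-0.8],[0,0,0]],[[0,0,-0.8],[0,0,0]]]'>/dev/null
python3 -m inch '[[[0,0,-0.5],[0,0,0]],[[0,0,0],[0,0,0]]]'
python3 - <<'E'
from h import *
go(519.7,-7.8,225,-1.4)
E
```

```text
t: 16.1
position: [474.3, 319.7, 74.5]
tool_rot: [[-0.989, 0.145, -0.002], [0.145, 0.989, -0.001], [0.002, -0.001, -1.0]]
force: [-0.5, 0.2, 0.3]
width: 0.344
grasp_force: 29.6
t: 16.4
position: [474.3, 319.6, 74.5]
tool_rot: [[-0.989, 0.145, -0.002], [0.145, 0.989, -0.001], [0.002, -0.001, -1.0]]
force: [-0.1, 0.9, 0.4]
width: 0.343
grasp_force: 29.6
t: 17.1
position: [476.7, 320.9, 239.3]
tool_rot: [[-0.989, 0.145, 0.004], [0.145, 0.989, 0.005], [-0.003, 0.005, -1.0]]
force: [0.4, 0.6, 0.1]
width: 0.339
grasp_force: 30.0
t17.1 pos [476.7 320.9 239.3] head 81.67 tilt [0.0039 0.0046] F [0.4 0.6 0.1] w 0.339 gf 30.0 q7 0.87
  turn units [ 7.5000e-02 -1.3000e-02  1.6614e+01]  shift units (after turn) [-6.551  1.021  0.285]
```

```bash
python3 -m inch '[[[0,0,0],[0,0,1]],[[0,0,0],[0,0,1]],[[0,0,0],[0,0,1]],[[0,0,0],[0,0,1]],[[0,0,0],[0,0,1]]]' >/dev/null
python3 -m inch '[[[0,0,0],[0,0,1]],[[0,0,0],[0,0,1]],[[0,0,0],[0,0,1]],[[0,0,0],[0,0,1]],[[0,0,0],[0,0,1]]]' >/dev/null
python3 -m inch '[[[0,0,0],[0,0,1]],[[0,0,0],[0,0,1]],[[0,0,0],[0,0,1]],[[0,0,0],[0,0,1]],[[0,0,0],[0,0,1]]]' >/dev/null
python3 -m inch '[[[0,0,0],[0,0,0.9]],[[-0.5,0.1,0],[0,0,0.7]],[[-0.8,0.12,0],[0,0,0]],[[-0.8,0.12,0],[0,0,0]],[[-0.8,0.12,0],[0,0,0]]]' >/dev/null
python3 -m inch '[[[-0.8,0.12,0],[0,0,0]],[[-0.8,0.12,0],[0,0,0]],[[-0.8,0.12,0],[0,0,0]],[[-0.8,0.12,0],[0,0,0]],[[-0.4,0.1,0],[0,0,0]]]' >/dev/null
python3 -m inch '[[[0,0,0],[0,0,0]],[[0,0,0],[0,0,0]],[[0,0,0],[0,0,0]]]' >/dev/null
python3 - <<'E'
from h import *
go(519.7,-6.9,140,-1.4)
E
```

```text
t19.9 pos [520.2  -5.1 234.2] head -1.24 tilt [-0.0034 -0.0004] F [ 0.6  0.6 -1.2] w 0.340 gf 29.9 q7 0.14
  turn units [-0.039  0.005  0.032]  shift units (after turn) [-0.037 -0.009  1.884]
```

```bash
python3 -m inch '[[[-0.03,0,0.3],[-0.03,0,0.03]],[[0,0,0.4],[0,0,0]],[[0,0,0.5],[0,0,0]],[[0,0,0.4],[0,0,0]],[[0,0,0.28],[0,0,0]]]' >/dev/null
python3 -m inch '[[[0,0,0],[0,0,0]],[[0,0,0],[0,0,0]],[[0,0,0],[0,0,0]],[[0,0,0],[0,0,0]]]' >/dev/null
python3 - <<'E'
from h import *
go(519.7,-6.9,79.5,-1.4)
s=snapshot('side')
d=s['image'][190:290,300:420]; cv2.imwrite('pics/c4.png',cv2.resize(d,(720,600),interpolation=cv2.INTER_CUBIC)[:,:,::-1])
print(((proj(s,[[519.7,-7.8,75],[519.7,-7.8,60],[519.7,-7.8,120]])-[300,190]+.5)*6-.5).round(0).tolist())
E
```

```text
t20.8 pos [521.3  -7.5 141.5] head -1.46 tilt [ 0.002  -0.0004] F [ 0.2  0.7 -1.4] w 0.342 gf 29.9 q7 0.25
  turn units [ 0.023  0.004 -0.011]  shift units (after turn) [ 0.012 -0.033  1.24 ]
[[329.0, 401.0], [327.0, 430.0], [335.0, 311.0]]
```

View pics/c4.png

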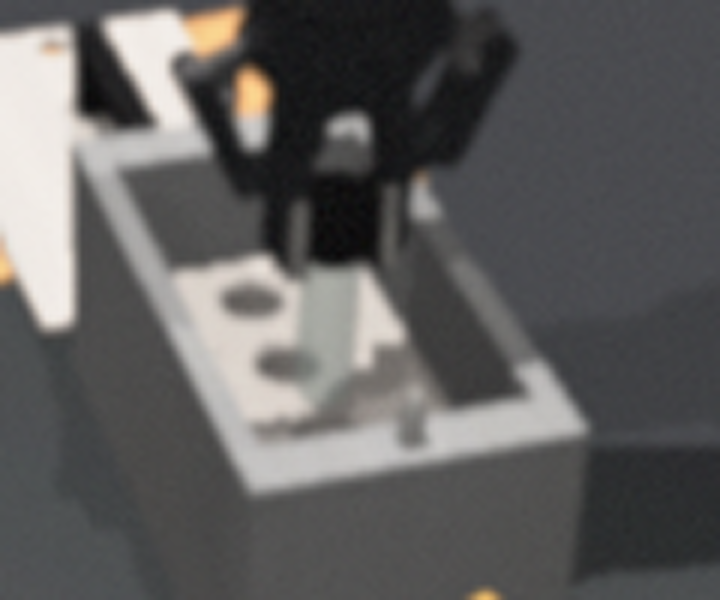

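The tube hangs upright over the second visible row of wells. Its foot is near (322,400) and the target axis predicts (329,401), which matches the 1.6 mm x error in the readout. I'll correct that and insert.

```bash
python3 -m inch '[[[0.01,-0.03,0],[0.02,0,0]],[[0,0,0],[0,0,0]],[[0,0,0.1],[0,0,0]],[[0,0,0.1],[0,0,0]],[[0,0,0],[0,0,0]]]' >/dev/null
python3 -m inch '[[[0,0,0.1],[0,0,0]],[[0,0,0.1],[0,0,0]],[[0,0,0.1],[0,0,0]],[[0,0,0],[0,0,0]],[[0,0,0],[0,0,0]]]' >/dev/null
python3 - <<'E'
from h import *
go(519.7,-6.9,79.5,-1.4)
E
```

```text
t21.9 pos [519.2  -7.  115.4] head -1.47 tilt [-0.0017 -0.0007] F [ 1.1  0.6 -1.6] w 0.340 gf 29.9 q7 0.28
  turn units [-0.019  0.008 -0.013]  shift units (after turn) [0.002 0.01  0.718]
```

```bash
python3 -m inch '[[[0,0,0.15],[0,0,0]],[[0,0,0.15],[0,0,0]],[[0,0,0.15],[0,0,0]],[[0,0,0.1],[0,0,0]],[[0,0,0],[0,0,0]]]'
python3 -m inch '[[[0,0,0.08],[0,0,0]],[[0,0,0.06],[0,0,0]],[[0,0,0],[0,0,0]],[[0,0,0],[0,0,0]]]'
python3 - <<'E'
from h import *
go(519.7,-6.9,79.5,-1.4)
E
```

```text
t: 22.35
position: [519.2, -7.0, 87.3]
tool_rot: [[0.025, 1.0, -0.002], [1.0, -0.025, -0.001], [-0.001, -0.002, -1.0]]
force: [1.9, 3.0, -2.3]
width: 0.343
grasp_force: 29.9
t: 22.75
position: [519.2, -7.0, 81.0]
tool_rot: [[0.026, 1.0, -0.001], [1.0, -0.026, -0.001], [-0.001, -0.001, -1.0]]
force: [3.1, 2.4, -2.4]
width: 0.343
grasp_force: 29.9
t22.8 pos [519.2  -7.   81. ] head -1.46 tilt [-0.0012 -0.0008] F [ 3.1  2.4 -2.4] w 0.343 gf 29.9 q7 0.32
  turn units [-0.014  0.009 -0.012]  shift units (after turn) [0.002 0.009 0.03 ]
```

```bash
python3 -m inch '[[[0,0,0.03],[0,0,0]],[[0,0,0.03],[0,0,0]],[[0,0,0],[0,0,0]],[[0,0,0],[0,0,0]]]'
python3 -m inch '[[[0,0,0],[0,0,0]],[[0,0,0],[0,0,0]],[[0,0,0],[0,0,0]],[[0,0,0],[0,0,0]]]' -0.3
python3 -m inch '[[[0,0,-0.3],[0,0,0]],[[0,0,-0.6],[0,0,0]],[[0,0,-0.8],[0,0,0]],[[0,0,-0.8],[0,0,0]],[[0,0,-0.6],[0,0,0]]]'>/dev/null
python3 - <<'E'
from h import *
go(427.7,326.6,235,81.6)
E
```

```text
t: 23.15
position: [519.6, -7.1, 79.4]
tool_rot: [[0.026, 1.0, -0.001], [1.0, -0.026, 0.0], [0.0, -0.001, -1.0]]
force: [-0.7, 2.6, 11.0]
width: 0.341
grasp_force: 30.9
t: 23.55
position: [518.6, -7.5, 77.8]
tool_rot: [[0.026, 1.0, -0.002], [1.0, -0.026, -0.001], [-0.001, -0.002, -1.0]]
force: [0.7, -0.5, 0.2]
width: 0.653
grasp_force: 0.0
t24.1 pos [519.8  -7.6 236.3] head -1.52 tilt [ 0.001  -0.0005] F [0.2 0.7 0. ] w 0.649 gf 0.0 q7 0.14
  turn units [ 5.0000e-03  1.2000e-02 -1.6624e+01]  shift units (after turn) [2.799 6.344 0.027]
```

```bash
python3 -m inch '[[[0,0,0],[0,0,-1]],[[0,0,0],[0,0,-1]],[[0,0,0],[0,0,-1]],[[0,0,0],[0,0,-1]],[[0,0,0],[0,0,-1]]]' -1 >/dev/null
python3 -m inch '[[[0,0,0],[0,0,-1]],[[0,0,0],[0,0,-1]],[[0,0,0],[0,0,-1]],[[0,0,0],[0,0,-1]],[[0,0,0],[0,0,-1]]]' >/dev/null
python3 -m inch '[[[0,0,0],[0,0,-1]],[[0,0,0],[0,0,-1]],[[0,0,0],[0,0,-1]],[[0,0,0],[0,0,-1]],[[0,0,0],[0,0,-1]]]' >/dev/null
python3 -m inch '[[[0,0,0],[0,0,-1]],[[0.2,0.5,0],[0,0,-0.62]],[[0.35,0.8,0],[0,0,0]],[[0.35,0.8,0],[0,0,0]],[[0.35,0.8,0],[0,0,0]]]' >/dev/null
python3 -m inch '[[[0.35,0.8,0],[0,0,0]],[[0.35,0.8,0],[0,0,0]],[[0.35,0.8,0],[0,0,0]],[[0.35,0.8,0],[0,0,0]],[[0.15,0.25,0],[0,0,0]]]' >/dev/null
python3 -m inch '[[[0,0,0.7],[0,0,0]],[[0,0,0.7],[0,0,0]],[[0,0,0],[0,0,0]],[[0,0,0],[0,0,0]],[[0,0,0],[0,0,0]]]' >/dev/null
python3 - <<'E'
from h import *
go(427.7,326.6,75,81.6)
s=snapshot('side'); c=s['image'][200:280,300:410]; cv2.imwrite('pics/c5.png',cv2.resize(c,(770,560),interpolation=cv2.INTER_CUBIC)[:,:,::-1])
E
```

```text
t27.1 pos [429.7 328.  165. ] head 81.58 tilt [0.001  0.0011] F [ 0.3 -0.1 -0.3] w 0.998 gf 0.0 q7 0.82
  turn units [ 0.014  0.01  -0.004]  shift units (after turn) [ 0.035 -0.034  1.801]
```

```bash
python3 -m inch '[[[0.03,-0.03,0.3],[0.01,0.01,0]],[[0,0,0.4],[0,0,0]],[[0,0,0.4],[0,0,0]],[[0,0,0.4],[0,0,0]],[[0,0,0.28],[0,0,0]]]' >/dev/null
python3 -m inch '[[[0,0,0],[0,0,0]],[[0,0,0],[0,0,0]],[[0,0,0],[0,0,0]],[[0,0,0],[0,0,0]]]'>/dev/null
python3 - <<'E'
from h import *
go(427.7,326.6,75,81.6)
E
```

```text
t28.0 pos [427.  326.8  75. ] head 81.63 tilt [-0.0011 -0.0002] F [ 0.  -0.6 -0.3] w 1.003 gf 0.0 q7 0.86
  turn units [-0.004 -0.012  0.006]  shift units (after turn) [-0.014 -0.001 -0.   ]
```

View pics/c5.png

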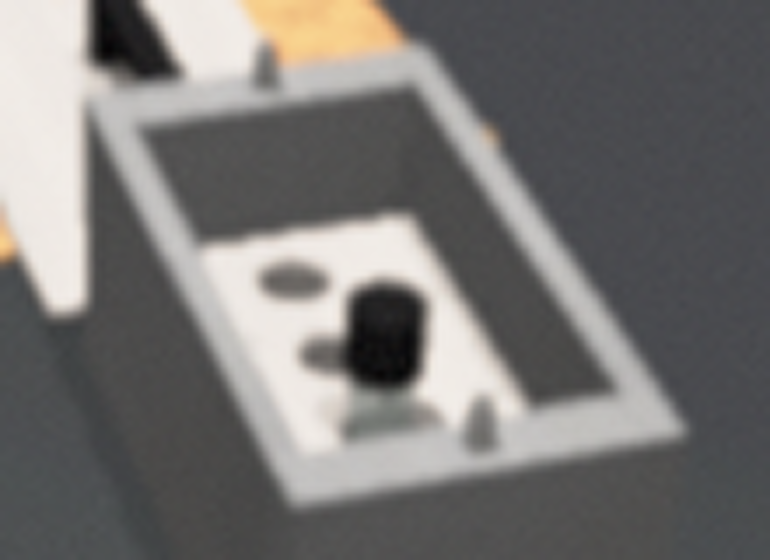

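The first tube stands upright in its well, cap at (385,335) in the crop. The cover's corner at the left has moved compared with the earlier crop, so it has been knocked and I'll remeasure it later. Next is the second tube.

```bash
python3 -m inch '[[[0,0,0],[0,0,0]],[[0,0,0],[0,0,0]],[[0,0,0],[0,0,0]],[[0,0,0],[0,0,0]],[[0,0,0],[0,0,0]]]' 1 30 >/dev/null
python3 -m inch '[[[0,0,0],[0,0,0]],[[0,0,0],[0,0,0]],[[0,0,0],[0,0,0]]]'
python3 -m inch '[[[0,0,-0.2],[0,0,0]],[[0,0,-0.4],[0,0,0]],[[0,0,-0.5],[0,0,0]],[[0,0,-0.8],[0,0,0]],[[0,0,-0.8],[0,0,0]]]'>/dev/null
python3 -m inch '[[[0,0,-0.5],[0,0,0]],[[0,0,0],[0,0,1]],[[0,0,0],[0,0,1]],[[0,0,0],[0,0,1]],[[0,0,0],[0,0,1]]]'>/dev/null
python3 -m inch '[[[0,0,0],[0,0,1]],[[0,0,0],[0,0,1]],[[0,0,0],[0,0,1]],[[0,0,0],[0,0,1]],[[0,0,0],[0,0,1]]]' >/dev/null
python3 -m inch '[[[0,0,0],[0,0,1]],[[0,0,0],[0,0,1]],[[0,0,0],[0,0,1]],[[0,0,0],[0,0,1]],[[0,0,0],[0,0,1]]]' >/dev/null
python3 -m inch '[[[0,0,0],[0,0,1]],[[0,0,0],[0,0,1]],[[0,0,0],[0,0,0.6]],[[0,0,0],[0,0,0]]]' >/dev/null
python3 - <<'E'
from h import *
go(518.6,-55.4,235,-1.4)
E
```

```text
t: 28.8
position: [426.6, 326.5, 74.1]
tool_rot: [[-0.989, 0.145, -0.002], [0.145, 0.989, -0.001], [0.002, -0.002, -1.0]]
force: [0.2, 0.3, 2.3]
width: 0.34
grasp_force: 29.5
t31.2 pos [426.6 326.2 234.2] head -1.38 tilt [-0.0028 -0.0018] F [-0.5  0.1 -0.5] w 0.339 gf 30.0 q7 -0.58
  turn units [-0.032  0.021  0.003]  shift units (after turn) [-7.585  2.026 -0.016]
```

```bash
python3 -m inch '[[[-0.4,0.1,0],[-0.03,0.02,0]],[[-0.7,0.2,0],[0,0,0]],[[-0.8,0.2,0],[0,0,0]],[[-0.8,0.2,0],[0,0,0]],[[-0.8,0.2,0],[0,0,0]]]' >/dev/null
python3 -m inch '[[[-0.8,0.2,0],[0,0,0]],[[-0.8,0.2,0],[0,0,0]],[[-0.8,0.2,0],[0,0,0]],[[-0.8,0.2,0],[0,0,0]],[[-0.6,0.2,0],[0,0,0]]]' >/dev/null
python3 -m inch '[[[-0.1,0.1,0],[0,0,0]],[[0,0,0],[0,0,0]],[[0,0,0],[0,0,0]],[[0,0,0],[0,0,0]]]' >/dev/null
python3 - <<'E'
from h import *
go(518.9,-54.5,140,-1.4)
E
```

```text
t32.6 pos [517.6 -44.1 233.8] head -1.21 tilt [-0.0005  0.0008] F [ 0.6 -0.   0.1] w 0.340 gf 30.0 q7 0.22
  turn units [-0.006 -0.01   0.038]  shift units (after turn) [-0.207  0.03   1.876]
```

```bash
python3 -m inch '[[[-0.2,0.03,0.3],[0,-0.01,0.04]],[[0,0,0.4],[0,0,0]],[[0,0,0.5],[0,0,0]],[[0,0,0.4],[0,0,0]],[[0,0,0.28],[0,0,0]]]' >/dev/null
python3 -m inch '[[[0,0,0],[0,0,0]],[[0,0,0],[0,0,0]],[[0,0,0],[0,0,0]],[[0,0,0],[0,0,0]]]' >/dev/null
python3 - <<'E'
from h import *
go(518.9,-54.5,79.1,-1.4)
E
```

```text
t33.5 pos [519.9 -55.8 140.9] head -1.56 tilt [ 0.0019 -0.0004] F [-0.2 -0.3 -0.3] w 0.343 gf 30.0 q7 0.35
  turn units [ 0.022  0.004 -0.032]  shift units (after turn) [ 0.025 -0.02   1.235]
```

```bash
python3 -m inch '[[[0.025,-0.01,0],[0.02,0,-0.03]],[[0,0,0],[0,0,0]],[[0,0,0.1],[0,0,0]],[[0,0,0.1],[0,0,0]],[[0,0,0],[0,0,0]]]' >/dev/null
python3 -m inch '[[[0,0,0.1],[0,0,0]],[[0,0,0.1],[0,0,0]],[[0,0,0.1],[0,0,0]],[[0,0,0],[0,0,0]],[[0,0,0],[0,0,0]]]' >/dev/null
python3 - <<'E'
from h import *
go(518.9,-54.5,79.1,-1.4)
E
```

```text
t34.5 pos [518.6 -54.6 114.7] head -1.42 tilt [-0.0021 -0.0008] F [ 0.2  0.4 -0.4] w 0.339 gf 30.0 q7 0.38
  turn units [-0.024  0.01  -0.004]  shift units (after turn) [0.002 0.006 0.712]
```

```bash
python3 -m inch '[[[0,0,0.15],[0,0,0]],[[0,0,0.15],[0,0,0]],[[0,0,0.15],[0,0,0]],[[0,0,0.1],[0,0,0]],[[0,0,0],[0,0,0]]]' | grep force
python3 -m inch '[[[0,0,0.08],[0,0,0]],[[0,0,0.06],[0,0,0]],[[0,0,0.03],[0,0,0]],[[0,0,0.03],[0,0,0]],[[0,0,0],[0,0,0]]]'
E=0
```

```text
force: [-0.0, 1.1, -0.7]
grasp_force: 30.0
t: 35.5
position: [519.4, -54.8, 78.8]
tool_rot: [[0.025, 1.0, -0.0], [1.0, -0.025, 0.0], [0.0, -0.0, -1.0]]
force: [-2.8, 1.8, 14.3]
width: 0.343
grasp_force: 30.9
```

```bash
python3 -m inch '[[[0,0,0],[0,0,0]],[[0,0,0],[0,0,0]],[[0,0,0],[0,0,0]],[[0,0,0],[0,0,0]]]' -0.3
python3 -m inch '[[[0,0,-0.3],[0,0,0]],[[0,0,-0.6],[0,0,0]],[[0,0,-0.8],[0,0,0]],[[0,0,-0.8],[0,0,0]],[[0,0,-0.6],[0,0,0]]]'>/dev/null
python3 -m inch '[[[0.8,0,0],[0,0,0]],[[0.8,0,0],[0,0,0]],[[0.8,0,0],[0,0,0]],[[0.8,0,0],[0,0,0]],[[0.8,0,0],[0,0,0]]]' -1 >/dev/null
python3 - <<'E'
from h import *
d=snapshot('top'); g=d['image'].astype(int).min(2); cv2.imwrite('pics/top3.png',d['image'][:,:,::-1])
for th in(180,200,220):print('cover',rect(d,g>th,8,(420,255)))
s=snapshot('side'); gs=s['image'].astype(int).min(2); cv2.imwrite('pics/side4.png',s['image'][:,:,::-1])
E
```

```text
t: 35.9
position: [518.6, -54.6, 77.3]
tool_rot: [[0.025, 1.0, -0.002], [1.0, -0.025, -0.001], [-0.001, -0.002, -1.0]]
force: [0.6, 0.5, 0.4]
width: 0.651
grasp_force: 0.0
cover [ 516.5 -307.8  261.5  146.9   89.1]
cover [ 516.3 -307.8  260.2  145.9   89.3]
cover [ 516.2 -307.7  260.3  145.1   89.1]
```

View pics/top3.png

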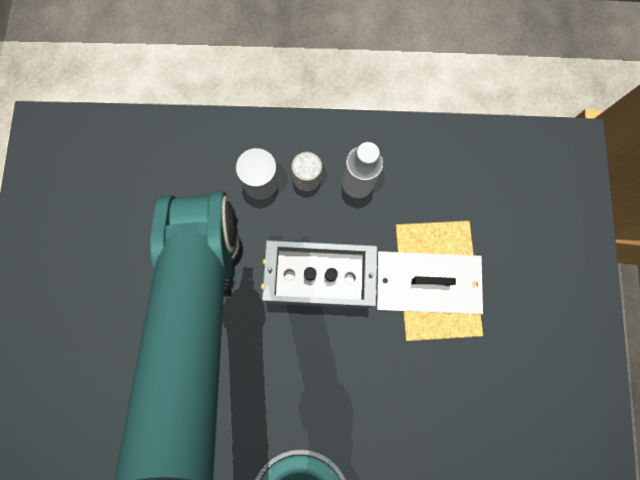

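View pics/side4.png

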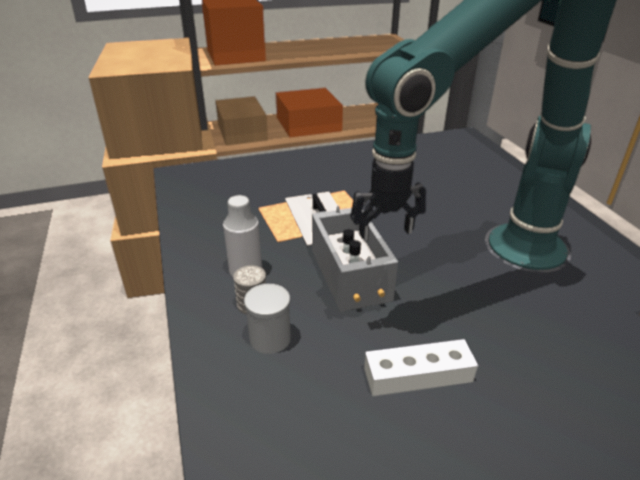

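Both tubes stand in the inner wells (caps (310,273) and (331,274)) and the rack is empty. The cover was knocked to (516.3, -307.8), heading about 89.1°, and still lies flat on the pad. I'll fetch it.

```bash
python3 -m inch '[[[-0.5,0,0],[0,0,0]],[[-0.9,0,0],[0,0,0]],[[-0.9,0,0],[0,0,0]],[[-0.9,0,0],[0,0,0]],[[-0.9,0,0],[0,0,0]]]' >/dev/null
python3 -m inch '[[[-0.9,0,0],[0,0,0]],[[-0.9,0,0],[0,0,0]],[[-0.9,0,0],[0,0,0]],[[-0.9,0,0],[0,0,0]],[[-0.8,0,0],[0,0,0]]]' >/dev/null
python3 -m inch '[[[-0.5,0,0],[0,0,0]],[[0,0,0.8],[0,0,0]],[[0,0,0.8],[0,0,0]],[[0,0,0],[0,0,0]],[[0,0,0],[0,0,0]]]' >/dev/null
python3 - <<'E'
from h import *
go(517,-308.8,100,-0.9)
d=snapshot('top'); g=d['image'].astype(int).min(2); print(rect(d,g>200,8,(475,300)))
E
```

```text
t38.5 pos [ 512.3 -305.1  153.6] head -1.46 tilt [-0.0023 -0.0012] F [ 0.  -0.8  0.9] w 1.001 gf 0.0 q7 0.83
  turn units [-0.026  0.014 -0.112]  shift units (after turn) [-0.072  0.096  1.071]
[ 177.1 -148.7  179.8   36.9   53.5]
```

```bash
python3 -m inch '[[[-0.07,0.09,0],[-0.02,0.01,-0.11]],[[0,0,0.5],[0,0,0]],[[0,0,0.7],[0,0,0]],[[0,0,0.7],[0,0,0]],[[0,0,0.3],[0,0,0]]]' >/dev/null
python3 -m inch '[[[0,0,0.2],[0,0,0]],[[0,0,0],[0,0,0]],[[0,0,0],[0,0,0]],[[0,0,0],[0,0,0]]]'>/dev/null
python3 - <<'E'
from h import *
go(517,-308.8,29.5,-0.9)
s=snapshot('side'); c=s['image'][150:260,240:400]; cv2.imwrite('pics/c6.png',cv2.resize(c,(800,550),interpolation=cv2.INTER_CUBIC)[:,:,::-1])
E
```

```text
t39.5 pos [ 518.1 -308.7   34.2] head -0.86 tilt [ 0.0026 -0.001 ] F [ 0.3 -1.   0.3] w 1.002 gf 0.0 q7 0.95
  turn units [0.03  0.011 0.007]  shift units (after turn) [-0.002 -0.021  0.094]
```

View pics/c6.png

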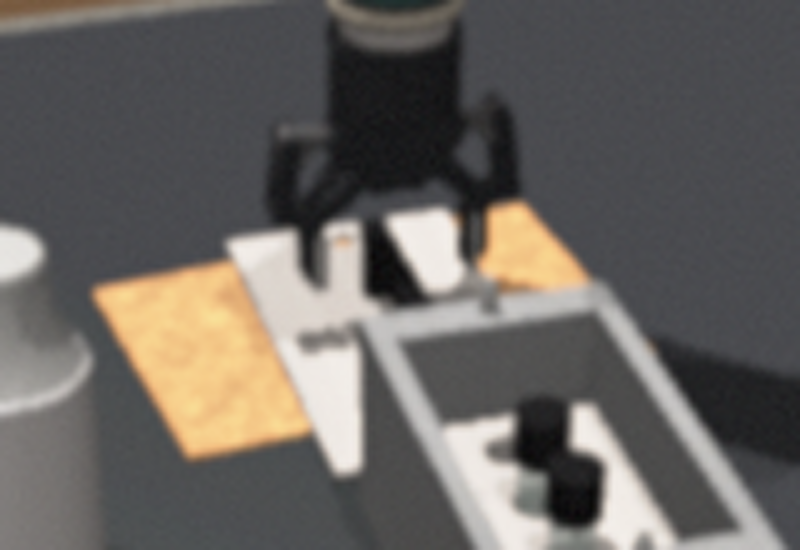

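The fingers straddle the handle on the pad. I'll trim the height, grip and lift.

```bash
python3 -m inch '[[[0,-0.01,0.09],[0.03,0.01,0]],[[0,0,0],[0,0,0]],[[0,0,0],[0,0,0]],[[0,0,0],[0,0,0]]]'
python3 -m inch '[[[0,0,0],[0,0,0]],[[0,0,0],[0,0,0]],[[0,0,0],[0,0,0]],[[0,0,0],[0,0,0]],[[0,0,0],[0,0,0]]]' 1 80 >/dev/null
python3 -m inch '[[[0,0,0],[0,0,0]],[[0,0,0],[0,0,0]],[[0,0,0],[0,0,0]],[[0,0,0],[0,0,0]],[[0,0,0],[0,0,0]]]'
python3 -m inch '[[[0,0,-0.2],[0,0,0]],[[0,0,-0.4],[0,0,0]],[[0,0,-0.6],[0,0,0]],[[0,0,-0.8],[0,0,0]],[[0,0,-0.8],[0,0,0]]]' >/dev/null
python3 -m inch '[[[0,0,-0.6],[0,0,0]],[[0,0,-0.5],[0,0,0]],[[0,0,0],[0,0,0]],[[0,0,0],[0,0,0]]]'
python3 - <<'E'
from h import *
go(519,-32.4,225,-1.3)
E
```

```text
t: 39.9
position: [516.5, -308.1, 28.1]
tool_rot: [[0.015, 1.0, -0.003], [1.0, -0.015, 0.001], [0.001, -0.003, -1.0]]
force: [0.0, -0.7, 0.0]
width: 0.998
grasp_force: 0.0
t: 40.9
position: [516.7, -308.1, 28.4]
tool_rot: [[0.015, 1.0, -0.002], [1.0, -0.015, 0.001], [0.001, -0.002, -1.0]]
force: [0.1, 0.6, 4.5]
width: 0.197
grasp_force: 79.0
t: 41.8
position: [516.3, -307.5, 222.0]
tool_rot: [[0.015, 1.0, -0.004], [1.0, -0.015, 0.002], [0.002, -0.004, -1.0]]
force: [-1.3, 0.1, -5.0]
width: 0.199
grasp_force: 78.7
t41.8 pos [ 516.3 -307.5  222. ] head -0.86 tilt [-0.0037  0.0022] F [-1.3  0.1 -5. ] w 0.199 gf 78.7 q7 0.79
  turn units [-0.043 -0.024  0.088]  shift units (after turn) [ 5.502 -0.071 -0.059]
```

```bash
python3 -m inch '[[[0.3,0,0],[-0.04,-0.02,0.09]],[[0.5,0,0],[0,0,0]],[[0.6,0,0],[0,0,0]],[[0.6,0,0],[0,0,0]],[[0.6,0,0],[0,0,0]]]' >/dev/null
python3 -m inch '[[[0.6,0,0],[0,0,0]],[[0.6,0,0],[0,0,0]],[[0.6,0,0],[0,0,0]],[[0.6,0,0],[0,0,0]],[[0.4,0,0],[0,0,0]]]' >/dev/null
python3 -m inch '[[[0,0,0],[0,0,0]],[[0,0,0],[0,0,0]],[[0,0,0],[0,0,0]],[[0,0,0],[0,0,0]]]' >/dev/null
python3 - <<'E'
from h import *
go(519,-31.7,175,-1.3)
E
```

```text
t43.2 pos [522.7 -39.6 222.5] head -1.43 tilt [ 0.0001 -0.0014] F [ 0.2  0.7 -4.9] w 0.195 gf 78.7 q7 0.24
  turn units [ 0.001  0.016 -0.027]  shift units (after turn) [ 0.155 -0.077  0.949]
```

```bash
python3 -m inch '[[[0.155,-0.077,0],[0,0.01,-0.02]],[[0,0,0.2],[0,0,0]],[[0,0,0.3],[0,0,0]],[[0,0,0.3],[0,0,0]],[[0,0,0.1],[0,0,0]]]' >/dev/null
python3 -m inch '[[[0,0,0],[0,0,0]],[[0,0,0],[0,0,0]],[[0,0,0],[0,0,0]],[[0,0,0],[0,0,0]]]' >/dev/null
python3 - <<'E'
from h import *
go(519,-31.7,145.4,-1.3)
d=snapshot('top'); g=d['image'].astype(int).min(2); s=snapshot('side')
z=observe()['position'][2]-145.4+120
a=d['image'][225:325,245:395]; b=s['image'][180:300,290:410]
cv2.imwrite('pics/c7.png',np.vstack([cv2.resize(a,(450,300),interpolation=cv2.INTER_CUBIC),cv2.resize(b,(450,300),interpolation=cv2.INTER_CUBIC)])[:,:,::-1])
h=np.array([518.8,-31.3]);e=np.array([np.cos(np.radians(88.7)),np.sin(np.radians(88.7))])
for zz in(z+5,142): print([((proj(q,[np.r_[h+k*112.5*e,zz] for k in(1,-1)])).round(1)).tolist() for q in(d,s)])
for sd in proj(d,[np.r_[h+k*112.5*e,z+5] for k in(1,-1)]):
    c,n=blob(d,g<215,tuple(int(round(v)) for v in sd),6); print('hole',c.round(1),n,plane(d,c,z+5).round(1))
E
```

```text
t44.1 pos [519.9 -30.6 178.4] head -1.22 tilt [0.0021 0.0003] F [ 0.5 -0.7 -4.7] w 0.198 gf 78.6 q7 0.27
  turn units [ 0.024 -0.004  0.016]  shift units (after turn) [-0.023 -0.017  0.661]
[[[268.4, 267.6], [372.5, 272.9]], [[369.9, 249.8], [338.4, 199.5]]]
[[[269.0, 268.6], [371.5, 273.7]], [[369.4, 255.6], [338.2, 204.9]]]
hole [267.9 267.9] 36 [[520.7  82.2]]
hole [372.  272.8] 41 [[ 516.4 -142.7]]
```

View pics/c7.png

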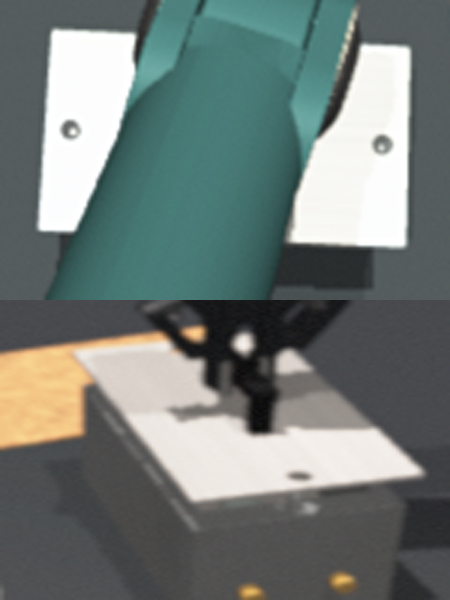

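Top crop: both holes show their pin inside, at (70,130) and (382,145). Side crop: the plate is level just above the housing. Hole midpoint is (518.6, -30.3) against the target (518.8, -31.3), so I'll shift about 1 mm and lower.

```bash
python3 -m inch '[[[-0.022,-0.008,0],[0.02,0,0.015]],[[0,0,0.1],[0,0,0]],[[0,0,0.1],[0,0,0]],[[0,0,0.1],[0,0,0]],[[0,0,0],[0,0,0]]]' >/dev/null
python3 -m inch '[[[0,0,0],[0,0,0]],[[0,0,0],[0,0,0]],[[0,0,0],[0,0,0]]]'>/dev/null
python3 - <<'E'
from h import *
go(519.4,-31.7,145.4,-1.3)
E
```

```text
t45.0 pos [519.2 -31.6 163.1] head -1.30 tilt [-0.0004  0.0002] F [ 0.  -0.5 -5.8] w 0.196 gf 78.6 q7 0.29
  turn units [-0.004 -0.002  0.001]  shift units (after turn) [-0.001  0.004  0.354]
```

```bash
python3 -m inch '[[[0,0,0.1],[0,0,0]],[[0,0,0.08],[0,0,0]],[[0,0,0.05],[0,0,0]],[[0,0,0],[0,0,0]],[[0,0,0],[0,0,0]]]'
python3 -m inch '[[[0,0,0.06],[0,0,0]],[[0,0,0.04],[0,0,0]],[[0,0,0],[0,0,0]],[[0,0,0],[0,0,0]]]'
```

```text
t: 45.5
position: [519.0, -31.7, 151.3]
tool_rot: [[0.023, 1.0, -0.001], [1.0, -0.023, 0.0], [-0.0, -0.001, -1.0]]
force: [-0.2, 0.6, -5.1]
width: 0.197
grasp_force: 78.6
t: 45.9
position: [519.0, -31.6, 146.4]
tool_rot: [[0.023, 1.0, -0.001], [1.0, -0.023, 0.0], [0.0, -0.001, -1.0]]
force: [-0.7, 0.7, -6.4]
width: 0.202
grasp_force: 78.7
```

```bash
python3 -m inch '[[[0,0,0.02],[0,0,0]],[[0,0,0.01],[0,0,0]],[[0,0,0],[0,0,0]],[[0,0,0],[0,0,0]]]' | egrep 'pos|^force'
python3 -m inch '[[[0,0,0],[0,0,0]],[[0,0,0],[0,0,0]],[[0,0,0],[0,0,0]],[[0,0,0],[0,0,0]],[[0,0,0],[0,0,0]]]' -1
python3 -m inch '[[[0,0,-0.2],[0,0,0]],[[0,0,-0.5],[0,0,0]],[[0,0,-0.8],[0,0,0]],[[0,0,-0.8],[0,0,0]],[[0.8,0,0],[0,0,0]]]' >/dev/null
python3 -m inch '[[[0.8,0,0],[0,0,0]],[[0.9,0,0],[0,0,0]],[[0.9,0,0],[0,0,0]],[[0.9,0,0],[0,0,0]],[[0.6,0,0],[0,0,0]]]' >/dev/null
python3 -m inch '[[[0,0,0],[0,0,0]],[[0,0,0],[0,0,0]],[[0,0,0],[0,0,0]]]'
python3 - <<'E'
from h import *
d=snapshot('top'); g=d['image'].astype(int).min(2); s=snapshot('side'); gs=s['image'].astype(int).min(2)
print(rect(d,g>200,125,(300,250)),rect(s,gs>180,125,(330,215)))
a=d['image'][225:325,245:395]; b=s['image'][180:310,290:420]
cv2.imwrite('pics/c8.png',np.vstack([cv2.resize(a,(450,300),interpolation=cv2.INTER_CUBIC),cv2.resize(b,(450,300),interpolation=cv2.INTER_CUBIC)])[:,:,::-1])
E
```

```text
position: [519.2, -31.6, 145.3]
force: [-1.5, 0.3, 1.6]
t: 46.8
position: [519.2, -31.6, 145.0]
tool_rot: [[0.023, 1.0, -0.0], [1.0, -0.023, 0.0], [0.0, -0.0, -1.0]]
force: [-0.5, 0.8, -0.0]
width: 1.0
grasp_force: 0.0
t: 48.1
position: [524.9, 211.8, 260.4]
tool_rot: [[0.025, 1.0, -0.0], [1.0, -0.025, -0.0], [-0.0, -0.0, -1.0]]
force: [0.2, 0.0, 0.0]
width: 0.998
grasp_force: 0.0
[517.9 -31.8 260.6 145.1  88.7] [519.2 -34.8 260.4 144.1  88.7]
```

View pics/c8.png

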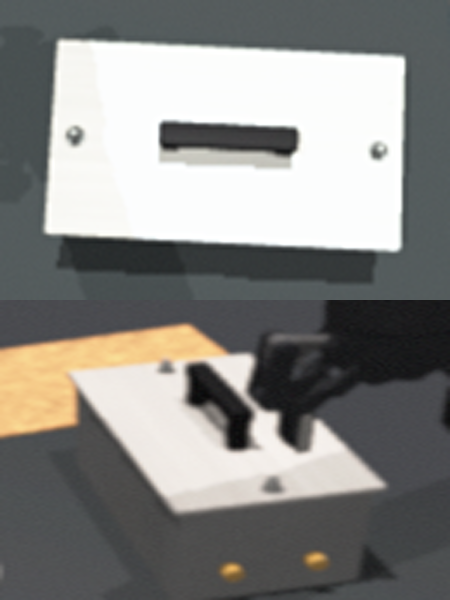

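The cover is seated flat with both pins through its holes, at (75,136) and (378,150) in the crop. It is within about 1 mm of its starting position, and the gripper is clear. Handing in.

```bash
python3 -c "
from plant import *
print(finish_job())"
```

```text
the job is handed in; nothing more can be done
None
```

The job is handed in: both sample tubes stand fully home in the sampler's two inner wells, and the cover, which got knocked on the pad partway through, was re-measured and reseated flat on both pins; the hand-in returned no verdict.

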